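Open the squeeze-and-turn safety tub and stand its cap in the instrument tray

ROBOT

A 6-joint arm with a two-finger parallel gripper is mounted at the origin on the work surface. World frame = base frame: x ahead of the robot, y to its left, z up, the work surface at z = 0. Lengths are in m, angles in rad, forces in N, time in s.
With the tool pointing down it reaches from about 0.3 to 0.85 m from the base axis. Payload 5.4 kg.
Tool frame: the origin (TCP) lies between the finger pads; the fingertips stand 14 mm ahead of it and the grasp point (between the pads) lies 5 mm behind it; z points along the fingers, y is the line along which they close (so a half turn about z gives the same grasp; the last joint's range is limited). The gripper opens to 85 mm and grips with 20 to 120 N. Pads are 22 mm wide; open, the fingers measure 114 mm over their backs; the gripper's body (76 mm by 85 mm) begins 54 mm behind the grasp point. The pads swing forward as they close: fully open they stand 13 mm farther back than shut.
Start: joints at [1.053, 0.158, 1.597, -0, 1.386, -0.21], TCP at [0.174, 0.548, 0.245] pointing down, gripper open.
Joint ranges: [-2.91, 2.91], [-0.94, 2.29], [0.18, 2.7], [-1.29, 4.43], [0.17, 2.64], [-3, 3]. Speed limits (rad/s): [2.57, 2.57, 3.14, 3.14, 3.14, 3.14].

INTERFACE

Orientations are given as a unit quaternion [x, y, z, w].
In Python, from bench import r, viewer gives the robot as it stands.
- The arm moves only by the tool drive_tool, never from a script. Its argument "series" is a list that holds one entry, the list of rows, each a list of 7 numbers: the shift along the world's x, y, z in m, then the turn, a rotation vector about the world's x, y, z in rad, then the opening, from 0 (shut) to 1 (fully open). In form: [[[tx, ty, tz, rx, ry, rz, fingers], ...]]. A call has 1 to 12 rows; each row is the pose to reach, as a shift and turn from the pose commanded when the call began; what a row does not reach only later rows make up. A row lasts 1/10 s, in which the tool goes at most 50 mm and 8.59 degrees, less where a joint would pass 70% of its speed; a pose out of reach is approached as far as the arm can. A call with a gripper value outside its range is refused whole. The fingers move at their own pace and stop on an object; "squeeze" is the grip in N (left out, the last holds). Time passes only in rows, so rows that repeat a pose let the fingers close. It gives the time, the measured TCP pose, the force, the opening and the grip force at its end, in the units of the state.
- r.observe(): the state, without advancing time (a new reading comes with each control period).
- viewer.read_camera(name): name is "scene" or "side" or "wrist"; returns a dict with "pixels" (480x640x3 uint8, red, green, blue), "depth" (480x640 float32, m along the optical axis (not along the pixel's ray), 0 where there is no reading), "intrinsics" (3x3 intrinsics, pixels), "D" ([k1, k2, p1, p2, k3] as OpenCV has them; the pictures are not rectified), "R" (3x3) and "t" (3): a world point X has camera coordinates R X + t. Camera axes: x right, y down, z forward; pixel columns grow to the right and rows downward; lengths in m; the calibration is good to about 2 mm. A picture is of the moment at which its call begins.
- r.finish_job(): hands the job in; it is judged then, once.
Trained networks look in the newest picture that a camera, given by its name, has taken for a name from the list of things; names that differ only in an ending like _2 or _b are one class to them, and where a whole thing is asked for, a point or a joint stands for the part that bears it (a point fixed in the world has none). Each returns a list of dicts, best first, with "p" (0 to 1); they miss things now and then, are a little off and sometimes report something else, mostly with a low value. They report only what shows in the picture. A call takes as long as a camera call. They do not tell look-alikes from the thing itself.
- viewer.look_for(query, camera): "rect" ([left, top, right, bottom] in pixels, round what is visible of it).
- viewer.cut_out(query, camera): "pixels" (480x640 bool, what is visible of it) and "rect" ([left, top, right, bottom] in pixels, round what is visible of it).
The state is a dict: "time": time; "qpos": joint angles; "joint_velocities": joint speeds; "joint_efforts": joint torques, N m; "position": TCP position; "tcp_rot": TCP orientation; "force": force on the tool from outside, world axes, zero at the start; "ft_torque": the same for the moment, N m; "finger_gap": finger opening in m; "grip_force": force on a finger pad.
Only numpy, scipy, OpenCV 4.12 (cv2) and the standard library are available. Lean on these libraries where they do the work, as an engineer would, in place of code of your own. Each camera call takes 0.05 s, during which the arm holds its last target. There are 200 camera calls.

TASK

Open the tablet tub that leans in its cradle: squeeze the two side tabs of its safety cap fully in and, with them squeezed, turn the cap anticlockwise (seen from above the cap) about a fifth of a turn until it comes free, then lift it off along the neck. Set the cap down, without dropping it, the right way up (closed top uppermost) and flat on the floor of the empty half of the divided steel tray. Leave the two instruments, the tumbler and the small steel canister where they are.

Things in the scene. Friction and masses are not known exactly. Their poses are not given: they have to be found in the camera images.
- cap: Grey round safety cap, 48 mm across, 40 mm high, 70 g, loose. Origin: centre of its open lower rim; z up through its closed top; y through its two tabs, which stand out of the skirt. It starts closed on the tub's neck, axes parallel to the tub's, origin 2 mm up the tub's z. Then inner lugs hold it down (2 mm play) and posts on the tub catch its tabs, so it can be neither turned nor lifted.
- tab_left (a joint): Travel of the tab on the cap's +y side, m: 0 = free (out), 0.006 = squeezed fully in. Flat ribbed face 20 mm wide, from 1 to 38 mm above the cap's origin. The two faces are 62 mm apart when free, 50 mm when fully in. The spring takes 3 N to start, 6.6 N fully in; grip with 15 to 30 N.
- tab_right (a joint): Travel of the tab on the cap's -y side, like tab_left. With both tabs pushed in 5 mm or more and kept in, the cap turns about its own z by the right-hand rule (anticlockwise from above). Between 50 and 115 degrees from closed its lugs are free (70 is a good value) and it lifts off along z, clear of the neck after 40 mm.
- tab_grip (a point): Point on the cap's axis, 13 mm above its origin, axes as the cap's: a good height for the ends of the fingers when they squeeze the tabs. Lower than 10 mm above the origin they would strike the posts while turning.
- tub: White tub, 68 mm across, 100 mm long below its flat shoulder, held fast in a cradle (base plate 160 x 110 mm) fixed to the bench. It leans 25 degrees from vertical, roughly away from the robot. Origin: centre of the shoulder, 125 mm above the bench; z along the neck, outward; x is the closed cap's x. Neck 32 mm across, 38 mm long.
- post (a point): Top centre of one of four posts on the tub's shoulder, each 6 x 6 mm and 9 mm high, 27 to 37 mm from the neck's axis, one on either side of each tab of the closed cap. A free tab catches on them; a squeezed one passes inside them.
- tray: Steel instrument tray, fixed, 160 mm along its x, 210 mm along its y, with 12 mm high rim and a divider of the same height across its middle, walls 4 mm, floor 4 mm thick. Origin: centre of its underside, on the bench; z up. The two instruments lie in the +y half; the -y half is empty.
- free_half (a point): Centre of the floor of the tray's empty half, on the floor's surface (4 mm above the bench); axes as the tray's. The empty half measures 152 mm along x and 99 mm along y inside.
- mirror: Mouth mirror, steel, 130 mm long and 8 mm thick, lying along its x in the tray's occupied half. Origin under its middle. To be left alone.
- probe: Hooked dental probe, steel, 130 mm long and 8 mm thick, lying along its x in the tray's occupied half. Origin under its middle. To be left alone.
- tumbler: Clear rinsing tumbler, 68 mm across and 85 mm high, standing on the bench beyond the work. Origin: centre of its foot. To be left alone.
- canister: Low lidded steel canister, 56 mm across and 60 mm high, standing on the bench on the robot's side of the work. Origin: centre of its foot. To be left alone.
Things that resemble listed ones, but are neither listed nor needed, are in the scene too. Leave any blue look-alike of the cap alone.

How it is judged:
By the outcome, as a careful person would: the job done as asked, in the order asked, and still so for the second after the job is handed in, with the robot touching nothing.
It also fails if it takes over 45 s, if anything falls off the work surface, if the arm or the gripper's body presses on something with over 40 N, if the wrist force passes 120 N, or if a joint passes its speed limit or range.

## Working session

There is one attempt and no reset: what is moved stays moved. The work goes in short steps, Python scripts to look and compute and a tool call to move; the robot and the scene stay as the last step left them, time stands still between calls to the robot, and variables do not carry over. Pictures are saved under pics/ and viewed, at most 10 in all, crops included, and the job is handed in when it is done.

Besides the shell and the picture viewer there is one more tool, called after "Request:" as name([rows], argument=value, ...), one row to a line, values as JSON. drive_tool: Moves the arm, as the interface text tells. Its arguments: {"type":"object","properties":{"series":{"type":"array","items":{"type":"array","items":{"type":"array","items":{"type":"number"}}}},"squeeze":{"type":"number"}},"required":["series"]}

```bash
mkdir -p pics; ls
cat > h.py <<'E'
import numpy as np,cv2
from bench import r,viewer
def cloud(c):
    d=c["depth"];v,u=np.mgrid[0:480,0:640]
    p=cv2.undistortPoints(np.stack([u,v],-1).reshape(-1,1,2).astype(np.float64),c["intrinsics"],c["D"]).reshape(480,640,2)
    X=np.dstack([p[...,0]*d,p[...,1]*d,d])
    W=(X-c["t"])@c["R"]; W[d<=0]=np.nan
    return W
E
python3 - <<'E'
from h import *
s=r.observe();print({k:np.round(v,3) for k,v in s.items()})
ims=[]
for n in ["scene","side"]:
    c=viewer.read_camera(n);np.savez(f"{n}0.npz",**c)
    im=c["pixels"][...,::-1].copy();W=cloud(c)
    for q in ["cap","tub","tray","canister","tumbler"]:
        for o in viewer.cut_out(q,n)[:3]:
            P=W[o["pixels"]];print(n,q,round(o["p"],2),np.round(o["rect"]),np.round(np.nanmedian(P,0),3))
    cv2.imwrite(f"pics/{n}0.png",im)
E
```

```text
pics
{'time': np.float64(0.0), 'qpos': array([ 1.053,  0.159,  1.598,  0.   ,  1.386, -0.21 ]), 'joint_velocities': array([-0.001, -0.001, -0.002,  0.001, -0.001, -0.001]), 'joint_efforts': array([-1.0000e-03, -3.9601e+01, -3.3143e+01, -0.0000e+00,  9.0000e-03,
        0.0000e+00]), 'position': array([0.174, 0.547, 0.244]), 'tcp_rot': array([ 0.153,  0.988, -0.001, -0.   ]), 'force': array([-0.68 , -0.256, -0.763]), 'ft_torque': array([-0.039, -0.046,  0.01 ]), 'grip_force': np.float64(0.0), 'finger_gap': np.float64(0.085)}
scene cap 0.72 [194. 208. 222. 238.] [ 0.667 -0.238  0.027]
scene cap 0.7 [243. 142. 272. 177.] [ 0.549 -0.201  0.16 ]
scene cap 0.62 [220. 238. 259. 265.] [ 0.668 -0.138  0.026]
scene tub 0.71 [246. 153. 284. 192.] [ 0.529 -0.191  0.108]
scene tray 0.77 [322. 256. 459. 372.] [0.543 0.177 0.006]
scene tray 0.18 [410. 308. 440. 354.] [0.516 0.248 0.012]
scene canister 0.7 [334. 217. 362. 257.] [0.49  0.003 0.058]
scene tumbler 0.81 [249. 258. 285. 310.] [ 0.687 -0.015  0.056]
side cap 0.66 [335. 145. 364. 173.] [ 0.668 -0.239  0.025]
side cap 0.59 [384. 124. 420. 161.] [ 0.538 -0.199  0.155]
side cap 0.59 [303. 176. 331. 212.] [ 0.67  -0.128  0.024]
side tub 0.6 [387. 138. 433. 184.] [ 0.509 -0.193  0.112]
side tray 0.64 [210. 275. 350. 417.] [0.539 0.181 0.004]
side tray 0.32 [387. 143. 398. 159.] [ 0.548 -0.184  0.141]
side tray 0.29 [229. 338. 312. 370.] [0.551 0.214 0.009]
side canister 0.62 [354. 249. 390. 292.] [0.477 0.007 0.058]
side tumbler 0.7 [257. 185. 292. 244.] [ 0.684 -0.009  0.058]
```

Run:
```python
import cv2
a=cv2.imread("pics/scene0.png")[110:390,170:490];b=cv2.imread("pics/side0.png")[110:430,190:450]
cv2.imwrite("pics/s1.png",cv2.resize(a,None,fx=2.5,fy=2.0*1.0 if 0 else 2.1))
cv2.imwrite("pics/s2.png",cv2.resize(b,None,fx=1.85,fy=1.85))
```

```text
(no output)
```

View pics/s1.png

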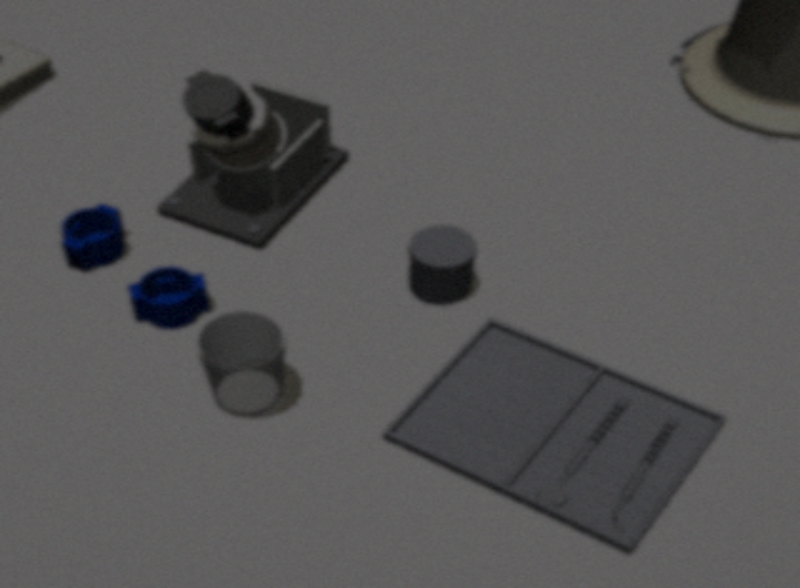

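View pics/s2.png

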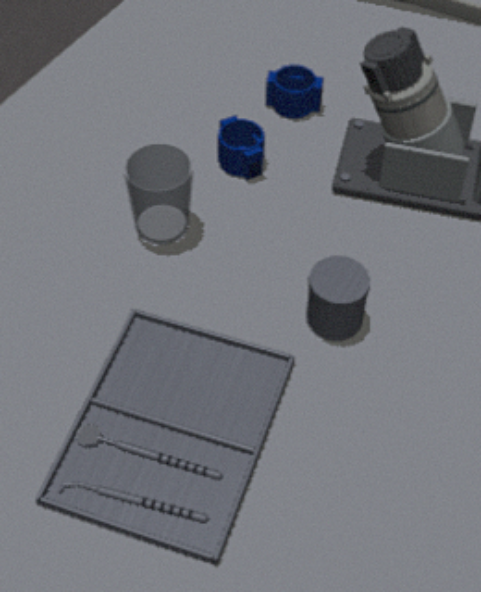

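The scene camera shows the grey cap on the leaning tub at about (257,158). The two blue look-alikes lie inverted beside it, and the tray's empty half is on the tub side. Next I'll estimate the axes.

```bash
cat >> h.py <<'E'
def plane(P,it=300,tol=.0015,nz=(0.7,1)):
    rng=np.random.default_rng(0);best=None
    for _ in range(it):
        a,b,c=P[rng.choice(len(P),3,False)];n=np.cross(b-a,c-a);l=np.linalg.norm(n)
        if l<1e-9: continue
        n/=l;n*=np.sign(n[2])
        if not nz[0]<n[2]<nz[1]: continue
        m=abs((P-a)@n)<tol
        if best is None or m.sum()>best.sum():best=m
    Q=P[best];c=Q.mean(0);n=np.linalg.svd(Q-c)[2][2];n*=np.sign(n[2])
    return c,n,best
E
python3 - <<'E'
from h import *
for n,rc in [("scene",[243,142,272,177]),("side",[384,124,420,161])]:
    c=dict(np.load(f"{n}0.npz"));W=cloud(c)
    P=W[rc[1]-4:rc[3]+4,rc[0]-4:rc[2]+4].reshape(-1,3);P=P[np.isfinite(P[:,0])&(P[:,2]>.125)]
    ce,nn,m=plane(P,tol=.003,nz=(.8,.97));print(n,len(P),m.sum(),ce.round(4),nn.round(3),np.degrees(np.arccos(nn[2])),np.degrees(np.arctan2(nn[1],nn[0])))
    print(c["R"].round(2).tolist(),(-c["R"].T@c["t"]).round(3))
    # tray
    g=W.reshape(-1,3);g=g[np.isfinite(g[:,0])]
    k=(g[:,2]>.009)&(g[:,2]<.02)&(abs(g[:,0]-.543)<.15)&(abs(g[:,1]-.177)<.16)
    rect=cv2.minAreaRect(g[k][:,:2].astype(np.float32)*1000);print(k.sum(),rect)
w=viewer.read_camera("wrist");np.savez("wrist0.npz",**w)
s=r.observe();from scipy.spatial.transform import Rotation as Ro
Rt=Ro.from_quat(s["tcp_rot"]).as_matrix();cc=-w["R"].T@w["t"]
print("cam in tool",(Rt.T@(cc-s["position"])).round(4),(w["R"]@Rt).round(3).tolist(),w["intrinsics"].round(0).tolist())
E
```

```text
scene 741 394 [ 0.5499 -0.2083  0.1635] [0.402 0.131 0.906] 25.008085876401356 18.09659497240623
[[-0.74, 0.68, -0.01], [0.52, 0.56, -0.65], [-0.43, -0.48, -0.76]] [1.041 0.516 0.895]
1590 ((533.0032958984375, 154.6708984375), (188.39535522460938, 250.0083465576172), 13.417501449584961)
side 1177 390 [ 0.5487 -0.2068  0.1625] [0.385 0.136 0.913] 24.080048139435778 19.471027100727017
[[-0.84, -0.54, 0.01], [-0.41, 0.63, -0.66], [0.35, -0.56, -0.75]] [0.243 0.554 0.805]
1826 ((532.3400268554688, 156.2897186279297), (186.9657745361328, 253.69049072265625), 12.941490173339844)
cam in tool [ 0.0814  0.0006 -0.1285] [[-0.001, 1.0, -0.001], [-0.949, -0.001, -0.314], [-0.314, 0.0, 0.949]] [[408.0, 0.0, 315.0], [0.0, 408.0, 235.0], [0.0, 0.0, 1.0]]
```

Run:
```python
from h import *
t=np.radians(25);a=np.radians(18.7);n=np.array([np.sin(t)*np.cos(a),np.sin(t)*np.sin(a),np.cos(t)])
top=np.array([.549,-.2075,.163])
ey=np.cross(n,[np.cos(a),np.sin(a),0]);ey/=np.linalg.norm(ey);ex=np.cross(ey,n)
print(ex.round(3),ey.round(3))
for nm in ["scene","side"]:
    c=dict(np.load(f"{nm}0.npz"));W=cloud(c).reshape(-1,3);d=W-top
    u=np.stack([d@ex,d@ey,d@n],1);rho=np.hypot(u[:,0],u[:,1])
    k=(rho>.0255)&(rho<.036)&(u[:,2]>-.028)&(u[:,2]<.004)
    print(nm,np.histogram(np.degrees(np.arctan2(u[k,1],u[k,0])),np.arange(-180,181,15))[0])
    k=(rho<.036)&(abs(u[:,2])<.005);print(u[k].mean(0).round(4), k.sum())
```

```text
[ 0.858  0.291 -0.423] [-0.321  0.947  0.   ]
scene [ 0  0  7  9 10  2  0  1  0  0  0  0  0  0 25 31 29  0  0  0  0  0  0  0]
[0.0005 0.0004 0.0003] 466
side [ 0  0 44  5  9  0  1  0  1  0  2  0  0  0 32 36 52  1  0  0  0  1  0  0]
[ 0.0005  0.0017 -0.0006] 414
```

Request:
drive_tool([
  [[0.1,-0.15,0.14,0,0,-0.3,1],[0.25,-0.5,0.16,0,0,-1.571,1],[0.25,-0.5,0.16,0,0,-1.571,1],[0.25,-0.5,0.16,0,0,-1.571,1],[0.25,-0.5,0.16,0,0,-1.571,1],[0.25,-0.5,0.16,0,0,-1.571,1],[0.25,-0.5,0.16,0,0,-1.571,1],[0.25,-0.5,0.16,0,0,-1.571,1],[0.25,-0.5,0.16,0,0,-1.571,1],[0.25,-0.5,0.16,0,0,-1.571,1],[0.25,-0.5,0.16,0,0,-1.571,1],[0.25,-0.5,0.16,0,0,-1.571,1]],
])

```text
time: 1.85
position: [0.425, 0.0452, 0.4063]
tcp_rot: [0.808, 0.589, 0.0, 0.001]
force: [1.0, 0.6, 0.1]
finger_gap: 0.0855
grip_force: 0.0
```

```bash
cat >> h.py <<'E'
from scipy.spatial.transform import Rotation as Ro
def rel(p,Rm,cmd=None):
    s=r.observe();R0=Ro.from_quat(s["tcp_rot"]);
    print("t",round(float(s["time"]),2),"q",np.round(s["qpos"],2),"pos",np.round(s["position"],4))
    print("shift",np.round(p-s["position"],4),"turn",np.round((Ro.from_matrix(Rm)*R0.inv()).as_rotvec(),4))
def frame(n,az):  # tool frame looking along -n, y at angle az(deg) in (ex,ey)
    h=np.array([n[0],n[1],0]);h/=np.linalg.norm(h);ey=np.cross(n,h);ey/=np.linalg.norm(ey);ex=np.cross(ey,n)
    y=np.cos(np.radians(az))*ex+np.sin(np.radians(az))*ey;z=-n
    return np.stack([np.cross(y,z),y,z],1)
E
python3 - <<'E'
from h import *
t=np.radians(25);a=np.radians(18.7);n=np.array([np.sin(t)*np.cos(a),np.sin(t)*np.sin(a),np.cos(t)])
top=np.array([.5495,-.2065,.163])
rel(top+.12*n,frame(n,52-180))
E
```

```text
t 1.85 q [-0.18 -0.29  1.71 -0.    1.72  0.13] pos [0.425  0.0452 0.4063]
shift [ 0.1725 -0.2354 -0.1345] turn [-0.4363  0.2103 -1.5685]
```

Request:
drive_tool([
  [[0.1,-0.2,0,-0.436,0.21,-1.568,1],[0.172,-0.235,-0.134,-0.436,0.21,-1.568,1],[0.172,-0.235,-0.134,-0.436,0.21,-1.568,1],[0.172,-0.235,-0.134,-0.436,0.21,-1.568,1],[0.172,-0.235,-0.134,-0.436,0.21,-1.568,1],[0.172,-0.235,-0.134,-0.436,0.21,-1.568,1],[0.172,-0.235,-0.134,-0.436,0.21,-1.568,1],[0.172,-0.235,-0.134,-0.436,0.21,-1.568,1],[0.172,-0.235,-0.134,-0.436,0.21,-1.568,1],[0.172,-0.235,-0.134,-0.436,0.21,-1.568,1],[0.172,-0.235,-0.134,-0.436,0.21,-1.568,1],[0.172,-0.235,-0.134,-0.436,0.21,-1.568,1]],
])

```text
time: 3.05
position: [0.5965, -0.1873, 0.2702]
tcp_rot: [0.963, -0.162, -0.191, 0.101]
force: [0.0, 0.2, -0.5]
finger_gap: 0.0853
grip_force: 0.0
```

Run:
```python
from h import *
t=np.radians(25);a=np.radians(18.7);n=np.array([np.sin(t)*np.cos(a),np.sin(t)*np.sin(a),np.cos(t)])
top=np.array([.5495,-.2065,.163])
c=viewer.read_camera("wrist");np.savez("wrist1.npz",**c);W=cloud(c)
cv2.imwrite("pics/w1.png",c["pixels"][...,::-1])
d=W-top;P=W[(np.linalg.norm(d,axis=-1)<.04)]
ce,nn,m=plane(P,tol=.0015,nz=(.8,.97));print(len(P),m.sum(),ce.round(4),nn.round(3),np.degrees(np.arccos(nn[2])),np.degrees(np.arctan2(nn[1],nn[0])))
E=frame(nn,-90);ey=-E[:,1];ex=np.cross(ey,nn)
# top plane points including tabs
d=(W-ce).reshape(-1,3);u=np.stack([d@ex,d@ey,d@nn],1);u=u[np.isfinite(u[:,0])]
k=(abs(u[:,2])<.0035)&(np.hypot(u[:,0],u[:,1])<.04);q=u[k]
print("rect",cv2.minAreaRect((q[:,:2]*1000).astype(np.float32)))
ctr=q[:,:2].mean(0)
rho=np.hypot(*(q[:,:2]-ctr).T);ang=np.degrees(np.arctan2(*(q[:,:2]-ctr).T[::-1]))
print(ctr,np.histogram(ang[rho>.0265],np.arange(-180,181,10))[0])
rel(top+.12*n,frame(n,52-180))
```

```text
5655 4191 [ 0.5502 -0.2074  0.1619] [0.405 0.151 0.902] 25.600573204523887 20.455415389015467
rect ((-1.2333908081054688, -0.7015457153320312), (61.827667236328125, 46.85783386230469), 54.04379653930664)
[-0.00061634 -0.00094419] [ 0  0  0 46 55 53 57  3  0  0  0  0  0  0  0  0  0  0  0  0  0 41 53 46
 58 22  0  0  0  0  0  0  0  0  0  0]
t 3.1 q [-0.37  0.56  1.09 -0.28  1.82  1.51] pos [ 0.5964 -0.1872  0.2705]
shift [ 0.0011 -0.0031  0.0012] turn [-0.0043  0.0001 -0.0061]
```

View pics/w1.png

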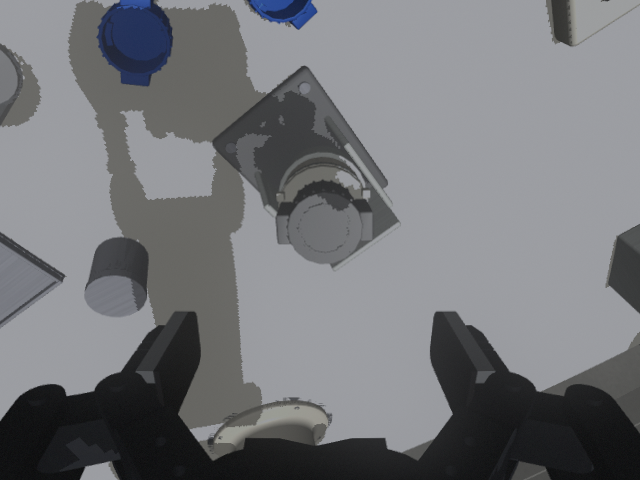

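The wrist view shows the cap at (325,228) with its tabs at left (283,230) and right (366,215), in line with the finger closing direction. I'll refine the estimate and descend.

```bash
cat >> h.py <<'E'
t=np.radians(25);a=np.radians(19.6);N=np.array([np.sin(t)*np.cos(a),np.sin(t)*np.sin(a),np.cos(t)])
TOP=np.array([.5495,-.2077,.163]);AZ=53-180
E
python3 - <<'E'
from h import *
print(N.round(4));rel(TOP+.03*N,frame(N,AZ));rel(TOP-.014*N,frame(N,AZ))
E
```

```text
[0.3981 0.1418 0.9063]
t 3.1 q [-0.37  0.56  1.09 -0.28  1.82  1.51] pos [ 0.5964 -0.1872  0.2705]
shift [-0.035  -0.0163 -0.0804] turn [0.0026 0.0024 0.0254]
t 3.1 q [-0.37  0.56  1.09 -0.28  1.82  1.51] pos [ 0.5964 -0.1872  0.2705]
shift [-0.0525 -0.0225 -0.1202] turn [0.0026 0.0024 0.0254]
```

Request:
drive_tool([
  [[-0.018,-0.009,-0.04,0.003,0.002,0.025,1],[-0.035,-0.0163,-0.08,0.003,0.002,0.025,1],[-0.0385,-0.0175,-0.088,0.003,0.002,0.025,1],[-0.042,-0.0188,-0.096,0.003,0.002,0.025,1],[-0.0455,-0.02,-0.104,0.003,0.002,0.025,1],[-0.049,-0.0212,-0.112,0.003,0.002,0.025,1],[-0.0525,-0.0225,-0.12,0.003,0.002,0.025,1],[-0.0525,-0.0225,-0.12,0.003,0.002,0.025,1],[-0.0525,-0.0225,-0.12,0.003,0.002,0.025,1]],
])

```text
time: 4.0
position: [0.5439, -0.2096, 0.1515]
tcp_rot: [0.965, -0.149, -0.19, 0.103]
force: [0.6, 0.4, 0.2]
finger_gap: 0.0855
grip_force: 0.0
```

Run:
```python
from h import *
rel(TOP-.014*N,frame(N,AZ))
c=viewer.read_camera("wrist");cv2.imwrite("pics/w2.png",c["pixels"][...,::-1])
```

```text
t 4.0 q [-0.43  0.53  1.37 -0.3   1.56  1.5 ] pos [ 0.5439 -0.2096  0.1515]
shift [ 0.     -0.0001 -0.0012] turn [0.001  0.0012 0.0029]
```

View pics/w2.png

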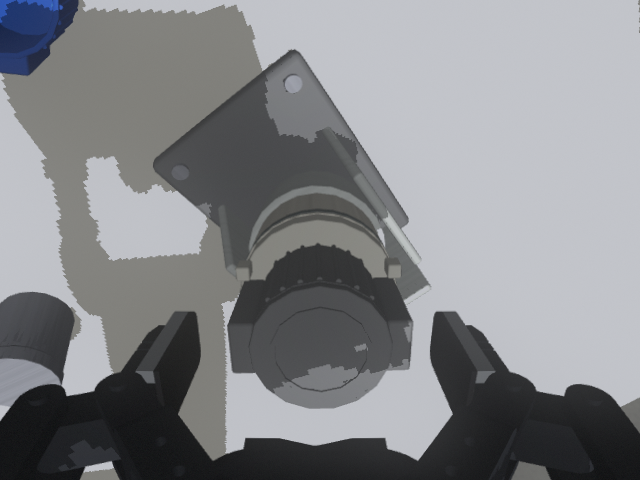

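The cap sits between the pads, with a slightly larger gap on the left: tab edges at 229 and 412, pads at 199 and 431. I'll measure the residual in the tool frame.

Run:
```python
from h import *
c=viewer.read_camera("wrist");W=cloud(c);s=r.observe();R0=Ro.from_quat(s["tcp_rot"]).as_matrix()
u=(W.reshape(-1,3)-s["position"])@R0;u=u[np.isfinite(u[:,0])]
k=(np.hypot(u[:,0],u[:,1])<.036)&(abs(u[:,2]+.014)<.006);q=u[k]
print(k.sum(),np.median(q[:,2]),np.percentile(q,[1,99],axis=0).round(4).tolist())
ce,nn,m=plane(q*[1,1,-1],nz=(.9,1.01));print(ce,nn)
q=q[abs(q[:,2]-np.median(q[:,2]))<.002]
print(cv2.minAreaRect((q[:,:2]*1000).astype(np.float32)))
x=q[abs(q[:,0])<.006];print(x[:,1].min(),x[:,1].max()); x=q[abs(q[:,1])<.006];print(x[:,0].min(),x[:,0].max())
print(R0.round(4).tolist())
```

```text
16340 -0.01186367636587551 [[-0.0213, -0.0289, -0.0134], [0.0237, 0.0304, -0.0087]]
[ 0.00205654 -0.00051743  0.0118325 ] [ 0.0069998  -0.01355188  0.99988367]
((0.5192985534667969, 0.35712432861328125), (48.54729461669922, 60.38968276977539), 31.386667251586914)
-0.029957765151561868 0.031030121362173098
-0.02359919880258277 0.024954376729717995
[[0.8835, -0.249, -0.3967], [-0.3271, -0.9343, -0.1419], [-0.3353, 0.2551, -0.9069]]
```

Request:
drive_tool([
  [[-0.0003,-0.0013,-0.0013,0,0,0,1],[-0.0003,-0.0013,-0.0013,0,0,0,0.45],[-0.0003,-0.0013,-0.0013,0,0,0,0.45],[-0.0003,-0.0013,-0.0013,0,0,0,0.3],[-0.0003,-0.0013,-0.0013,0,0,0,0.3],[-0.0003,-0.0013,-0.0013,0,0,0,0.3],[-0.0003,-0.0013,-0.0013,0,0,0,0.3],[-0.0003,-0.0013,-0.0013,0,0,0,0.3]],
], squeeze=25)

```text
time: 4.9
position: [0.5443, -0.211, 0.1512]
tcp_rot: [0.965, -0.149, -0.189, 0.103]
force: [1.6, 1.2, 5.6]
finger_gap: 0.0489
grip_force: 27.3
```

Run:
```python
from h import *
rel(TOP-.015*N,frame(N,AZ));s=r.observe();R0=Ro.from_quat(s["tcp_rot"]).as_matrix()
print({k:np.round(s[k],4) for k in ["force","ft_torque","finger_gap","grip_force"]}, (R0.T@s["force"]).round(2))
c=viewer.read_camera("wrist");cv2.imwrite("pics/w3.png",c["pixels"][200:,100:540,::-1])
for d in (.55,1.22): print(d,(N*d).round(4))
```

```text
t 4.9 q [-0.43  0.53  1.37 -0.3   1.56  1.5 ] pos [ 0.5443 -0.211   0.1512]
shift [-0.0008  0.0012 -0.0018] turn [0.0018 0.0032 0.0028]
{'force': array([1.5674, 1.1936, 5.586 ]), 'ft_torque': array([ 0.2217, -0.1237, -0.0853]), 'finger_gap': np.float64(0.0489), 'grip_force': np.float64(27.3073)} [-0.87 -0.08 -5.86]
0.55 [0.219  0.078  0.4985]
1.22 [0.4857 0.173  1.1057]
```

View pics/w3.png

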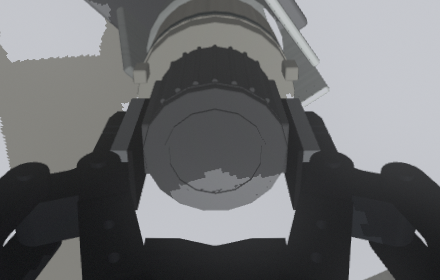

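Both tabs are fully in: the gap is 49 mm and the lateral force is near zero. Next I'll turn 70°.

Request:
drive_tool([
  [[0,0,0,0.0438,0.0156,0.0997,0.3],[0,0,0,0.0876,0.0312,0.1994,0.3],[0,0,0,0.1314,0.0468,0.2991,0.3],[0,0,0,0.1752,0.0624,0.3988,0.3],[0,0,0,0.219,0.078,0.4985,0.3],[0,0,0,0.2628,0.0936,0.5982,0.3]],
])

```text
time: 5.55
position: [0.5448, -0.2111, 0.151]
tcp_rot: [0.961, 0.174, -0.212, 0.036]
force: [4.5, 0.1, 3.9]
finger_gap: 0.0488
grip_force: 27.2
```

Forces are small, so I'll continue the rest of the turn.

Request:
drive_tool([
  [[0,0,0,0.0398,0.0142,0.0906,0.3],[0,0,0,0.0796,0.0284,0.1813,0.3],[0,0,0,0.1194,0.0425,0.2719,0.3],[0,0,0,0.1592,0.0567,0.3625,0.3],[0,0,0,0.199,0.0709,0.4532,0.3],[0,0,0,0.2468,0.0879,0.5619,0.3],[0,0,0,0.2468,0.0879,0.5619,0.3]],
])

```text
time: 6.25
position: [0.5447, -0.211, 0.1511]
tcp_rot: [0.863, 0.457, -0.213, -0.03]
force: [4.2, 0.1, 6.0]
finger_gap: 0.0486
grip_force: 27.5
```

Run:
```python
from h import *
rel(TOP,frame(N,AZ+70));s=r.observe()
c=viewer.read_camera("wrist");cv2.imwrite("pics/w4.png",c["pixels"][150:,100:540,::-1]);print(s["force"],s["ft_torque"])
```

```text
t 6.25 q [-0.43  0.53  1.37 -0.3   1.56  0.22] pos [ 0.5447 -0.211   0.1511]
shift [0.0048 0.0033 0.0119] turn [-0.0216 -0.0047 -0.0505]
[4.18016868 0.07197982 6.02736462] [ 0.19071514 -0.4827422   0.01266026]
```

View pics/w4.png

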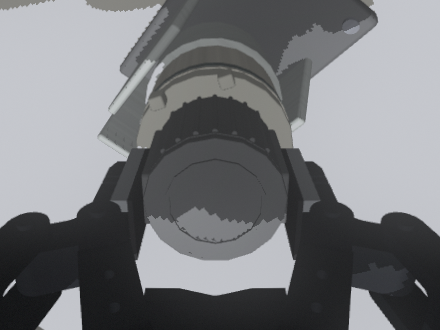

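The cap has turned with the gripper; the posts at (157,102) and (226,80) are now rotated away from the tabs. I'll lift along the neck.

Request:
drive_tool([
  [[0.002,0.0007,0.0045,0,0,0,0.3],[0.004,0.0014,0.0091,0,0,0,0.3],[0.0072,0.0026,0.0163,0,0,0,0.3],[0.0111,0.004,0.0254,0,0,0,0.3],[0.0159,0.0057,0.0363,0,0,0,0.3],[0.0207,0.0074,0.0471,0,0,0,0.3],[0.0271,0.0096,0.0616,0,0,0,0.3],[0.0358,0.0128,0.0816,0,0,0,0.3]],
])

```text
time: 7.1
position: [0.5793, -0.1977, 0.2321]
tcp_rot: [0.863, 0.456, -0.215, -0.032]
force: [0.1, -0.3, -0.4]
finger_gap: 0.0488
grip_force: 26.1
```

Run:
```python
from h import *
s=r.observe();print(s["force"],s["finger_gap"])
for n in ["scene","side"]:
    c=viewer.read_camera(n);W=cloud(c);np.savez(n+"1.npz",**c)
    for o in viewer.cut_out("cap",n)[:4]: print(n,o["p"],np.nanmedian(W[o["pixels"]],0).round(3))
    o=viewer.cut_out("tray",n)[0];m=o["pixels"].astype(np.uint8)
    P=W[cv2.dilate(m,np.ones((3,3)))>0];P=P[np.isfinite(P[:,0])&(P[:,2]>0.0015)&(P[:,2]<.02)]
    f=P[(P[:,2]<.03)];print(cv2.minAreaRect((f[:,:2]*1000).astype(np.float32)))
    for q in ["mirror","probe"]:
        for o in viewer.cut_out(q,n)[:1]: print(q,o["p"],np.nanmedian(W[o["pixels"]],0).round(3))
cv2.imwrite("pics/side2.png",cv2.resize(c["pixels"][80:420,190:470,::-1],None,fx=1.7,fy=1.7))
```

```text
[ 0.06557119 -0.31985596 -0.36981641] 0.04884324220168918
scene 0.78 [ 0.586 -0.184  0.239]
scene 0.66 [ 0.668 -0.137  0.026]
scene 0.62 [ 0.666 -0.238  0.027]
((536.8696899414062, 173.83177185058594), (176.06100463867188, 219.327880859375), 13.053715705871582)
mirror 0.58 [0.557 0.214 0.011]
probe 0.57 [0.503 0.245 0.012]
side 0.79 [ 0.67  -0.127  0.025]
side 0.7 [ 0.668 -0.24   0.025]
side 0.62 [ 0.577 -0.177  0.225]
((543.237060546875, 176.35702514648438), (166.6618194580078, 220.87461853027344), 13.596906661987305)
mirror 0.94 [0.553 0.215 0.009]
probe 0.53 [0.513 0.249 0.01 ]
```

View pics/side2.png

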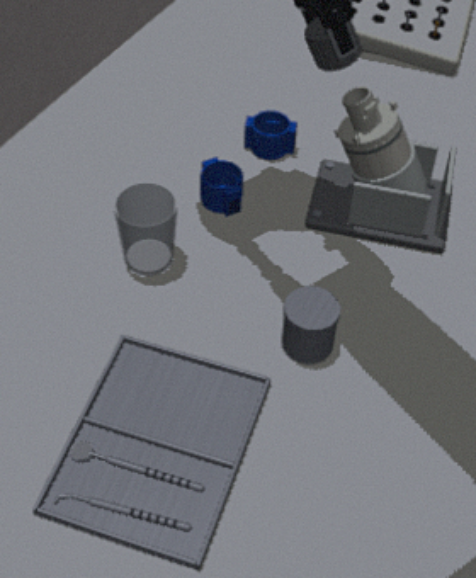

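The side view shows the cap off and held at (333,45), with the neck bare at (360,100) and the tray's empty half clear at (175,405). Next I'll measure the cap in the hand and compute the move.

```bash
cat >> h.py <<'E'
def incap():
    c=viewer.read_camera("wrist");W=cloud(c);s=r.observe();R0=Ro.from_quat(s["tcp_rot"]).as_matrix()
    u=(W.reshape(-1,3)-s["position"])@R0;u=u[np.isfinite(u[:,0])]
    q=u[(np.hypot(u[:,0],u[:,1])<.02)&(abs(u[:,2]+.014)<.008)]
    ce,nn,m=plane(q*[1,1,-1],nz=(.9,1.01));print("cap top in tool",m.sum(),(ce*[1,1,-1]).round(4),(nn*[1,1,-1]).round(4));return c
A=np.radians(13.3);RP=np.array([[np.sin(A),np.cos(A),0],[-np.cos(A),np.sin(A),0],[0,0,-1.]])
RP[:,0]=np.cross(RP[:,1],RP[:,2]);FREE=np.array([.552,.125,.004])
E
python3 - <<'E'
from h import *
incap();rel(FREE+[0,0,.12],RP)
E
```

```text
cap top in tool 9456 [ 0.0009 -0.     -0.0126] [ 0.0033  0.0029 -1.    ]
t 7.65 q [-0.39  0.54  1.2  -0.29  1.73  0.21] pos [ 0.5788 -0.198   0.2309]
shift [-0.0268  0.323  -0.1069] turn [ 0.3079 -0.3282  0.8164]
```

Request:
drive_tool([
  [[-0.003,0.035,0,0.034,-0.036,0.09,0.3],[-0.006,0.07,-0.005,0.068,-0.073,0.181,0.3],[-0.01,0.11,-0.015,0.103,-0.109,0.272,0.3],[-0.013,0.15,-0.025,0.137,-0.146,0.363,0.3],[-0.017,0.19,-0.04,0.171,-0.182,0.454,0.3],[-0.02,0.23,-0.055,0.205,-0.219,0.544,0.3],[-0.023,0.265,-0.07,0.239,-0.255,0.635,0.3],[-0.025,0.295,-0.085,0.274,-0.292,0.726,0.3],[-0.0268,0.315,-0.1,0.308,-0.328,0.816,0.3],[-0.0268,0.323,-0.107,0.308,-0.328,0.816,0.3],[-0.0268,0.323,-0.107,0.308,-0.328,0.816,0.3]],
])

```text
time: 8.75
position: [0.5514, 0.1252, 0.1235]
tcp_rot: [0.621, 0.784, -0.001, -0.001]
force: [-0.5, 1.1, -0.1]
finger_gap: 0.0488
grip_force: 26.2
```

Run:
```python
from h import *
c=incap();W=cloud(c);cv2.imwrite("pics/w5.png",c["pixels"][...,::-1])
g=W.reshape(-1,3);g=g[np.isfinite(g[:,0])]
for sx in (-1,1):
    p=FREE+.055*sx*np.array([np.cos(A),np.sin(A),0]);k=np.hypot(*(g[:,:2]-p[:2]).T)<.012;print("floor z",k.sum(),np.median(g[k,2]) if k.any() else None)
rel(FREE+[0,0,.0275],RP);print(r.observe()["force"])
```

```text
cap top in tool 9307 [ 0.0009 -0.     -0.0121] [ 0.001   0.0052 -1.    ]
floor z 5108 0.1694732448375723
floor z 4335 0.16950794310329886
t 8.8 q [ 0.01  0.26  1.73 -0.    1.15 -0.22] pos [0.5525 0.1246 0.1245]
shift [-0.0005  0.0004 -0.093 ] turn [ 0.0005 -0.0001  0.0019]
[ 0.47721414  0.46942262 -0.76129342]
```

View pics/w5.png

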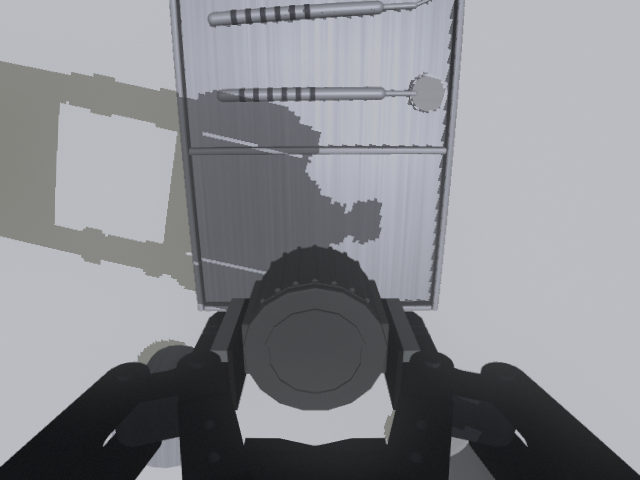

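The cap is held upright over the empty half and squared to the tray, with the divider at row 150 and the near rim at row 306. I'll check the centring before lowering.

Run:
```python
from h import *
c=viewer.read_camera("wrist");W=cloud(c)
ax=np.array([np.cos(A),np.sin(A),0]);ay=np.array([-np.sin(A),np.cos(A),0])
for nm,(u,v) in dict(div=(319,151),nearrim=(216,306),left=(188,200),right=(441,200),floor=(250,200),floor2=(400,180)).items():
    p=np.nanmedian(W[v-1:v+2,u-1:u+2].reshape(-1,3),0);print(nm,p.round(4),"tray-frame rel free",round((p-FREE)@ax,4),round((p-FREE)@ay,4))
```

```text
div [0.5422 0.1772 0.0112] tray-frame rel free 0.0025 0.053
nearrim [0.4989 0.0632 0.0117] tray-frame rel free -0.0659 -0.0479
left [0.4711 0.1307 0.0115] tray-frame rel free -0.0774 0.0241
right [0.6213 0.1659 0.0121] tray-frame rel free 0.0769 0.0238
floor [0.5074 0.137  0.0036] tray-frame rel free -0.0406 0.022
floor2 [0.5952 0.1707 0.0045] tray-frame rel free 0.0525 0.0346
```

Request:
drive_tool([
  [[-0.0005,0.001,-0.03,0,0,0,0.3],[-0.001,0.002,-0.06,0,0,0,0.3],[-0.001,0.002,-0.075,0,0,0,0.3],[-0.001,0.002,-0.084,0,0,0,0.3],[-0.001,0.002,-0.088,0,0,0,0.3],[-0.001,0.002,-0.09,0,0,0,0.3],[-0.001,0.002,-0.0915,0,0,0,0.3],[-0.001,0.002,-0.0915,0,0,0,0.3]],
])

```text
time: 9.65
position: [0.552, 0.127, 0.0339]
tcp_rot: [0.621, 0.784, 0.001, 0.001]
force: [0.1, 0.5, 0.0]
finger_gap: 0.0491
grip_force: 26.2
```

Request:
drive_tool([
  [[0,0,-0.0005,0,0,0,0.3],[0,0,-0.001,0,0,0,0.3],[0,0,-0.001,0,0,0,0.3]],
])

```text
time: 9.95
position: [0.5515, 0.127, 0.0322]
tcp_rot: [0.621, 0.784, 0.001, 0.0]
force: [-1.0, 0.2, -0.8]
finger_gap: 0.049
grip_force: 26.2
```

Request:
drive_tool([
  [[0,0,-0.0004,0,0,0,0.3],[0,0,-0.0008,0,0,0,0.3],[0,0,-0.0008,0,0,0,0.3]],
])

```text
time: 10.25
position: [0.5514, 0.127, 0.0312]
tcp_rot: [0.621, 0.784, 0.001, 0.0]
force: [0.2, -0.4, -2.2]
finger_gap: 0.0488
grip_force: 26.2
```

Request:
drive_tool([
  [[0,0,-0.0004,0,0,0,0.3],[0,0,-0.0008,0,0,0,0.3],[0,0,-0.0008,0,0,0,0.3]],
])

```text
time: 10.55
position: [0.5515, 0.1269, 0.031]
tcp_rot: [0.621, 0.784, 0.0, 0.0]
force: [-3.4, -0.5, 4.8]
finger_gap: 0.0488
grip_force: 27.3
```

Contact is made at 5 N, so I'll release gently.

Request:
drive_tool([
  [[0,0,0.0002,0,0,0,0.62],[0,0,0.0002,0,0,0,0.7],[0,0,0.0002,0,0,0,0.8],[0,0,0.0002,0,0,0,0.95],[0,0,0.0002,0,0,0,0.95],[0,0,0.0002,0,0,0,0.95]],
])

```text
time: 11.15
position: [0.5515, 0.127, 0.0307]
tcp_rot: [0.621, 0.784, 0.001, 0.0]
force: [0.4, -0.8, 0.3]
finger_gap: 0.0807
grip_force: 0.0
```

Request:
drive_tool([
  [[0,0,0.005,0,0,0,0.95],[0,0,0.015,0,0,0,0.95],[0,0,0.03,0,0,0,0.95],[0,0,0.06,0,0,0,0.95],[0,0,0.1,0,0,0,0.95],[0,0,0.14,0,0,0,0.95],[0,0,0.14,0,0,0,0.95]],
])

```text
time: 11.85
position: [0.556, 0.1272, 0.1794]
tcp_rot: [0.621, 0.784, 0.005, 0.006]
force: [0.8, -0.6, 0.9]
finger_gap: 0.0807
grip_force: 0.0
```

Run:
```python
from h import *
c=viewer.read_camera("wrist");W=cloud(c);cv2.imwrite("pics/w6.png",c["pixels"][...,::-1])
P=W[np.linalg.norm(W-(FREE+[0,0,.04]),axis=-1)<.025];ce,n,m=plane(P,nz=(.9,1.01));print(m.sum(),ce,n)
print(r.observe()["force"],r.observe()["time"])
```

```text
3337 [0.5507596  0.12814208 0.04382634] [ 0.00421265 -0.00427067  0.99998201]
[0.01801677 0.8805907  0.02228346] 11.9
```

View pics/w6.png

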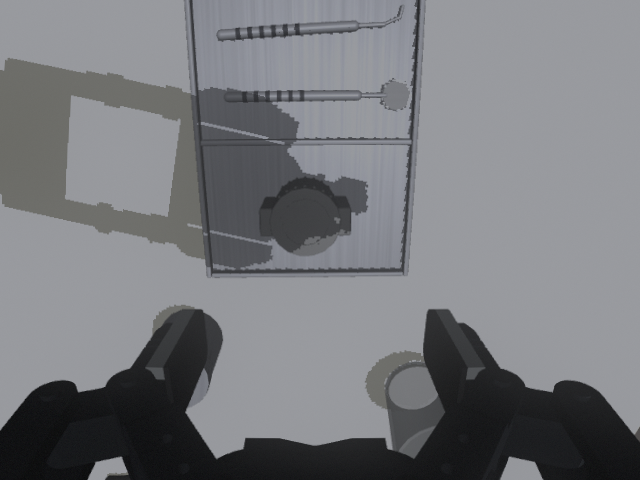

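The cap stands upright at (305,220) in the empty half. Its top plane is level at z = 0.044 m (4 mm floor plus 40 mm cap), and the instruments are undisturbed.

```bash
python3 -c "
from bench import r
print(r.finish_job())"
```

```text
the job is handed in; nothing more can be done
None
```

The cap was squeezed, turned about 73°, lifted off and set down upright and flat in the tray's empty half, and the job was handed in at about 12 s; the final wrist view shows the instruments undisturbed.

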